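Set the stock tags of the fitting bins

TASK

Push over the hinged tags that are wrong, so that only the full bins show the face with the round disc (tag leaning back towards its bin) and the bins that are not full show the face with the bar (tag leaning forward, away from its bin). Only push with the fingers: pick nothing up, do not flip tags that are already right, and leave the bins and everything else on the bench where they stand.

Things in the scene. Friction and masses are not known exactly. Their poses are not given: they have to be found in the camera images.
- bin_caps: Bin FULL to the brim with white screw caps. Loose, 0.55-1 kg, grey, on a 12 mm board. Origin: underside; x from tag to back of bin (away from robot), z up. Base x -109..+111 mm, 78 wide; open box x +15..+111, walls 4, 60 high (stock up to 70). Tag hinge on the front ledge at x -68, z 16.
- bin_caps_hinge (a point): On bin_caps. Middle of the tag's hinge line (along bin y). Tag: aluminium plate 56 mm wide, 4 thick, free upper edge 55 mm from the hinge; 35 g, swings freely (under 1 N), falls to the stop on the side it leans to. At rest its edge is 33 mm before or behind the hinge, 44 mm above it; leaning back, 50 mm stay clear between edge and box wall.
- tag_caps (a joint): Tag of bin_caps. Rad: 0 = upright; +0.65 = leaning back towards its bin, round disc mark facing up and to the robot (in stock); -0.65 = leaning forward to the robot, straight bar mark facing up and away from the robot (reorder). It rests only at these two stops.
- bin_fittings: Bin FULL to the brim with steel tube fittings. Loose, 0.55-1 kg, grey, on a 12 mm board. Origin: underside; x from tag to back of bin (away from robot), z up. Base x -109..+111 mm, 78 wide; open box x +15..+111, walls 4, 60 high (stock up to 70). Tag hinge on the front ledge at x -68, z 16.
- bin_fittings_hinge (a point): On bin_fittings. Middle of the tag's hinge line (along bin y). Tag: aluminium plate 56 mm wide, 4 thick, free upper edge 55 mm from the hinge; 35 g, swings freely (under 1 N), falls to the stop on the side it leans to. At rest its edge is 33 mm before or behind the hinge, 44 mm above it; leaning back, 50 mm stay clear between edge and box wall.
- tag_fittings (a joint): Tag of bin_fittings. Rad: 0 = upright; +0.65 = leaning back towards its bin, round disc mark facing up and to the robot (in stock); -0.65 = leaning forward to the robot, straight bar mark facing up and away from the robot (reorder). It rests only at these two stops.
- bin_bare: Bin with nothing in it: NOT full. Loose, 0.55-1 kg, grey, on a 12 mm board. Origin: underside; x from tag to back of bin (away from robot), z up. Base x -109..+111 mm, 78 wide; open box x +15..+111, walls 4, 60 high (stock up to 70). Tag hinge on the front ledge at x -68, z 16.
- bin_bare_hinge (a point): On bin_bare. Middle of the tag's hinge line (along bin y). Tag: aluminium plate 56 mm wide, 4 thick, free upper edge 55 mm from the hinge; 35 g, swings freely (under 1 N), falls to the stop on the side it leans to. At rest its edge is 33 mm before or behind the hinge, 44 mm above it; leaning back, 50 mm stay clear between edge and box wall.
- tag_bare (a joint): Tag of bin_bare. Rad: 0 = upright; +0.65 = leaning back towards its bin, round disc mark facing up and to the robot (in stock); -0.65 = leaning forward to the robot, straight bar mark facing up and away from the robot (reorder). It rests only at these two stops.
- bin_last: Bin with only two steel fittings left on its floor: NOT full. Loose, 0.55-1 kg, grey, on a 12 mm board. Origin: underside; x from tag to back of bin (away from robot), z up. Base x -109..+111 mm, 78 wide; open box x +15..+111, walls 4, 60 high (stock up to 70). Tag hinge on the front ledge at x -68, z 16.
- bin_last_hinge (a point): On bin_last. Middle of the tag's hinge line (along bin y). Tag: aluminium plate 56 mm wide, 4 thick, free upper edge 55 mm from the hinge; 35 g, swings freely (under 1 N), falls to the stop on the side it leans to. At rest its edge is 33 mm before or behind the hinge, 44 mm above it; leaning back, 50 mm stay clear between edge and box wall.
- tag_last (a joint): Tag of bin_last. Rad: 0 = upright; +0.65 = leaning back towards its bin, round disc mark facing up and to the robot (in stock); -0.65 = leaning forward to the robot, straight bar mark facing up and away from the robot (reorder). It rests only at these two stops.
- vial_a: Bystander: amber vial 18 mm across, 45 mm tall, standing on the board in a gap between bins; origin at its foot.
- vial_b: Bystander: clear vial 18 mm across, 45 mm tall, standing on the board in a gap between bins; origin at its foot.
- amber_bottle: Bystander: amber bottle 44 mm across, 85 mm tall, on the bench between robot and board; origin at its foot.
- beaker: Bystander: glass beaker 50 mm across, 60 mm tall, on the bench between robot and board; origin at its foot.
- filter_box: Bystander: cardboard box 50 x 90 x 30 mm, on the bench left of the board; origin at the centre of its underside.
- spanner: Bystander: steel spanner 160 mm long, lying right of the board; origin on its underside.
- grease_jar: Bystander: white jar 52 mm across, 50 mm tall, right of the board; origin at its foot.

How it is judged:
At the end, for the whole second after the job is handed in: The tags of both full bins lean back (joint above 0.5 rad, disc face shown), those of the two bins that are not full lean forward (joint below -0.5 rad, bar face shown), all tags at rest (below 0.2 rad/s), and no bin or bystander is more than 30 mm from where it started (value of joint each of tag_caps, tag_fittings above 0.5 rad and value of joint each of tag_bare, tag_last below -0.5 rad and velocity of joint tag_caps between -0.2 and 0.2 rad/s and velocity of joint tag_fittings between -0.2 and 0.2 rad/s and velocity of joint tag_bare between -0.2 and 0.2 rad/s and velocity of joint tag_last between -0.2 and 0.2 rad/s and distance of each of bin_caps, bin_fittings, bin_bare, bin_last, vial_a, vial_b, amber_bottle, beaker, filter_box, spanner, grease_jar from where it was at the start of the episode below 0.03 m); the robot touches nothing.
It fails at once if a tag that was already right is tipped over past upright (value of joint tag_fittings below 0 rad or value of joint tag_last above 0 rad).
It fails at once if a bin is lifted 12 mm or more off the board, tipped (about 14 degrees) or shoved more than 30 mm (height (world z) of any of bin_caps, bin_fittings, bin_bare, bin_last above 0.024 m or angle between any of bin_caps, bin_fittings, bin_bare, bin_last's own z axis and vertical above 0.25 rad or distance of any of bin_caps, bin_fittings, bin_bare, bin_last from where it was at the start of the episode above 0.03 m).
It fails at once if a bystander is moved more than 30 mm, lifted or knocked over (distance of any of vial_a, vial_b, amber_bottle, beaker, filter_box, spanner, grease_jar from where it was at the start of the episode above 0.03 m or angle between any of vial_a, vial_b, amber_bottle, beaker, filter_box, spanner, grease_jar's own z axis and vertical above 0.5 rad or height (world z) of any of vial_a, vial_b, amber_bottle, beaker, filter_box, spanner, grease_jar above 0.027 m).
It also fails if it takes over 40 s, if anything falls off the work surface, if the arm or the gripper's body presses on something with over 40 N, if the wrist force passes 120 N, or if a joint passes its speed limit or range.

ROBOT

A 7-joint arm with a two-finger parallel gripper is mounted at the origin on the work surface. World frame = base frame: x ahead of the robot, y to its left, z up, the work surface at z = 0. Lengths are in m, angles in rad, forces in N, time in s.
With the tool pointing down it reaches from about 0.4 to 0.875 m from the base axis. Payload 4.4 kg.
Tool frame: the origin (TCP) lies midway between the tips of the shut fingers; the grasp point (between the pads) lies 19 mm behind it; z points along the fingers, y is the direction in which the jaws open and shut (so a half turn about z gives the same grasp; the last joint's range is limited). The gripper opens to 85 mm and grips with 20 to 120 N. Pads are 22 mm wide; open, the fingers measure 114 mm over their backs; the gripper's body (76 mm by 85 mm) begins 54 mm behind the grasp point. The pads swing forward as they close: fully open they stand 13 mm farther back than shut.
Start: joints at [-1.243, 0.628, 0.038, 1.517, -0.027, 0.996, -0.02], TCP at [0.249, 0.6, 0.231] pointing down, gripper open.
Joint ranges: [-3.06, 3.06], [-0.37, 2.12], [-1.25, 1.32], [0.18, 2.47], [-1.1, 4.24], [0.23, 1.98], [-2.94, 2.94]. Speed limits (rad/s): [2.57, 2.57, 3.14, 3.14, 3.14, 3.14, 3.14].

INTERFACE

Orientations are given as a unit quaternion [x, y, z, w].
In Python, from cell import status, read_camera, get_calibration, manip, search_frame, silhouettes gives the robot as it stands.
- The arm moves only by the tool play_rows, never from a script. Its argument "moves" is a list of rows, each an object of numbers: "gripper": the finger opening in m, from 0 to 0.0854; "x", "y", "z": the shift along the tool's x, y, z in m; "turn": the turn about the tool's z in rad. A call has 1 to 10 rows; each row is the pose to reach, as a shift and turn from the pose commanded when the call began, along the tool's axes at that moment; what a row does not reach only later rows make up. A row lasts 1/8 s, in which the tool goes at most 62.5 mm and 10.7 degrees, less where a joint would pass 70% of its speed; a pose out of reach is approached as far as the arm can. A call with a gripper value outside its range is refused whole. The fingers move at their own pace and stop on an object; "squeeze" is the grip in N (left out, the last holds). Time passes only in rows, so rows that repeat a pose let the fingers close. It gives the time, the measured TCP pose, the force and the opening at its end, in the units of the state.
- status.get_state(): the state, without advancing time (a new reading comes with each control period).
- read_camera(name): name is "side" or "top"; returns (picture, depth): 400x640x3 uint8, blue, green, red; 400x640 float32, m along the optical axis (not along the pixel's ray), 0 where there is no reading.
- get_calibration(name): a dict with "fx", "fy", "cx", "cy" (pixels), "dist" ([k1, k2, p1, p2, k3] as OpenCV has them; the pictures are not rectified), "rvec" (rotation vector, rad) and "tvec" (3), from world to camera coordinates, as OpenCV has them. Camera axes: x right, y down, z forward; pixel columns grow to the right and rows downward; lengths in m; the calibration is good to about 2 mm. A picture is of the moment at which its call begins. get_calibration takes no time and is no camera call.
- manip.hand_in(): hands the job in, once; it reports no verdict.
Trained networks look in the newest picture that a camera, given by its name, has taken for a name from the list of things; names that differ only in an ending like _2 or _b are one class to them, and where a whole thing is asked for, a point or a joint stands for the part that bears it (a point fixed in the world has none). Each returns a list of dicts, best first, with "conf" (0 to 1); they miss things now and then, are a little off and sometimes report something else, mostly with a low value. They report only what shows in the picture. A call takes as long as a camera call.
- search_frame(thing, camera): "rect" ([left, top, width, height] in pixels, round what is visible of it).
- silhouettes(thing, camera): "pixels" (400x640 bool, what is visible of it) and "rect" ([left, top, width, height] in pixels, round what is visible of it).
The state is a dict: "time_s": time; "joint_positions": joint angles; "joint_vel": joint speeds; "joint_torque": joint torques, N m; "position": TCP position; "eef_rot": TCP orientation; "wrist_force": force on the tool from outside, world axes, zero at the start; "moment": the same for the moment, N m; "grip_width": finger opening in m.
Only numpy, scipy, OpenCV 4.12 (cv2) and the standard library are available. Lean on these libraries where they do the work, as an engineer would, in place of code of your own. Each camera call takes 0.05 s, during which the arm holds its last target.

## Working session

There is one attempt and no reset: what is moved stays moved. The work goes in short steps, Python scripts to look and compute and a tool call to move; the robot and the scene stay as the last step left them, time stands still between calls to the robot, and variables do not carry over. Pictures are saved under pics/ and viewed, and the job is handed in when it is done.

Besides the shell and the picture viewer there is one more tool, called after ">>>" as name(argument=value, ...), one argument or row to a line, values as JSON. play_rows: Moves the arm, as the interface text tells. Its arguments: {"type":"object","properties":{"moves":{"type":"array"},"squeeze":{"type":"number"}},"required":["moves"]}

```bash
mkdir -p pics
python3 - <<'E'
from cell import *
import cv2,numpy as np
s=status.get_state();print(s['time_s'],s['position'],s['eef_rot'],s['grip_width'])
for c in('top','side'):
    p,d=read_camera(c);cv2.imwrite(f'pics/{c}0.png',p);np.save(f'{c}_d.npy',d)
    k=get_calibration(c);print(c,k)
E
```

```text
0.0 [0.24914744 0.59969716 0.23040469] [ 1.95644664e-01  9.80674421e-01 -9.01131216e-04 -1.79974960e-04] 0.08537000163251315
top {'fx': 449.37734995106774, 'fy': 449.37734995106774, 'cx': 321.50844879950114, 'cy': 200.85108698952524, 'dist': array([-0.11025166,  0.        ,  0.        ,  0.        ,  0.        ]), 'rvec': array([ 2.22190708, -2.1568374 ,  0.12636619]), 'tvec': array([-0.01103406,  0.57281933,  1.02101729])}
side {'fx': 405.1678145865529, 'fy': 405.1678145865529, 'cx': 321.1770394736128, 'cy': 199.44455186772365, 'dist': array([-0.099322,  0.      ,  0.      ,  0.      ,  0.      ]), 'rvec': array([ 2.40885259, -0.43105737,  0.16371309]), 'tvec': array([-0.52910657,  0.20892812,  0.99173154])}
```

View pics/top0.png

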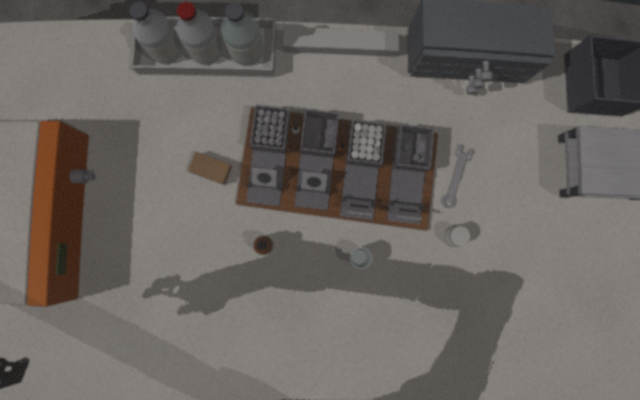

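View pics/side0.png

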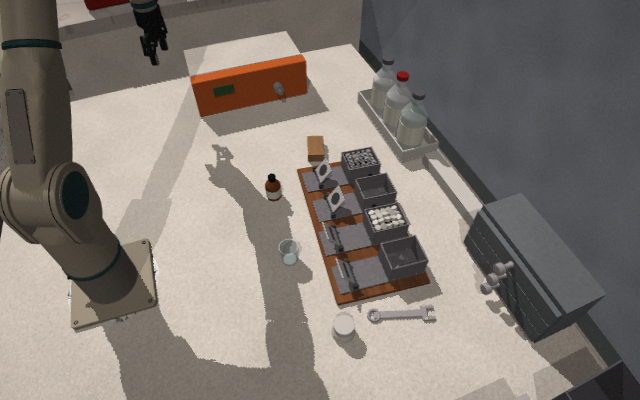

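```bash
cat > h.py <<'E'
from cell import *
import cv2,numpy as np
def setup(c):
    k=get_calibration(c);K=np.array([[k['fx'],0,k['cx']],[0,k['fy'],k['cy']],[0,0,1]]);R=cv2.Rodrigues(np.array(k['rvec']))[0];return K,np.array(k['dist']),R,np.array(k['tvec']).ravel()
def cloud(c,d):
    K,D,R,t=setup(c);v,u=np.mgrid[0:400,0:640]
    n=cv2.undistortPoints(np.stack([u,v],-1).reshape(-1,1,2).astype(float),K,D).reshape(400,640,2)
    P=np.dstack([n*d[...,None],d])
    return (P-t)@R
def proj(c,p):
    K,D,R,t=setup(c);return cv2.projectPoints(np.array(p,float).reshape(-1,1,3),R,t,K,D)[0].reshape(-1,2)
E
python3 - <<'E'
from h import *
p,d=read_camera('top');W=cloud('top',d);np.save('W.npy',W)
for t in['bin_fittings','bin_bare','bin_caps','bin_last','tag_fittings','tag_bare','tag_caps','tag_last','vial_a','vial_b','amber_bottle','beaker','grease_jar']:
    r=silhouettes(t,'top')
    for q in r[:3]:
        if q['conf']<.3: continue
        P=W[q['pixels']];P=P[np.isfinite(P).all(1)&(P[:,2]<.3)]
        print(t,round(q['conf'],2),q['rect'],P.mean(0).round(3),np.percentile(P,[3,97],axis=0).round(3).tolist(),cv2.minAreaRect((P[:,:2]*1000).astype(np.float32)))
x,y,w,h=225,90,225,140
cv2.imwrite('pics/topz.png',cv2.resize(p[y:y+h,x:x+w],None,fx=3.5,fy=3.5,interpolation=cv2.INTER_CUBIC))
E
```

```text
bin_fittings 0.87 [247.6, 107.6, 40.4, 97.4] [0.675 0.133 0.046] [[0.572, 0.094, 0.014], [0.775, 0.173, 0.077]] ((672.45703125, 135.2601318359375), (78.40884399414062, 217.0392303466797), 85.22486877441406)
bin_bare 0.61 [295.4, 110.8, 41.4, 99.7] [0.672 0.022 0.029] [[0.566, -0.017, 0.013], [0.773, 0.06, 0.073]] ((671.4359130859375, 22.450130462646484), (80.5994873046875, 227.56484985351562), 85.65745544433594)
bin_bare 0.47 [394.7, 201.6, 28.4, 16.0] [ 0.556 -0.19   0.052] [[0.538, -0.216, 0.03], [0.573, -0.164, 0.074]] ((555.9893798828125, -192.19528198242188), (59.84773635864258, 38.78281784057617), 89.19541931152344)
bin_bare 0.33 [293.2, 120.2, 6.3, 15.3] [0.736 0.072 0.041] [[0.729, 0.064, 0.014], [0.744, 0.08, 0.061]] ((738.8257446289062, 74.53086853027344), (22.671483993530273, 16.70793342590332), 57.97077560424805)
bin_caps 0.92 [341.7, 121.4, 42.4, 100.0] [ 0.649 -0.085  0.046] [[0.544, -0.126, 0.014], [0.75, -0.047, 0.078]] ((645.6561889648438, -90.05545043945312), (87.5147933959961, 218.74676513671875), 84.48644256591797)
bin_last 0.95 [388.1, 126.7, 45.8, 98.1] [ 0.648 
[... 2629 characters left out ...]
5), (48.75655746459961, 43.18191909790039), 7.628602981567383)
beaker 0.89 [350.7, 247.6, 19.4, 20.6] [ 0.445 -0.089  0.026] [[0.424, -0.106, 0.002], [0.467, -0.064, 0.063]] ((445.93743896484375, -85.20828247070312), (47.262874603271484, 47.690330505371094), 32.470279693603516)
beaker 0.55 [190.4, 150.9, 39.0, 32.2] [0.642 0.27  0.029] [[0.615, 0.227, 0.007], [0.671, 0.314, 0.034]] ((643.9324340820312, 271.06207275390625), (91.91410827636719, 53.63876724243164), 72.399658203125)
grease_jar 0.98 [445.1, 226.5, 22.6, 18.6] [ 0.5   -0.308  0.042] [[0.478, -0.332, 0.015], [0.521, -0.291, 0.053]] ((499.62225341796875, -310.554931640625), (46.64433288574219, 45.99908447265625), 49.554115295410156)
```

View pics/topz.png

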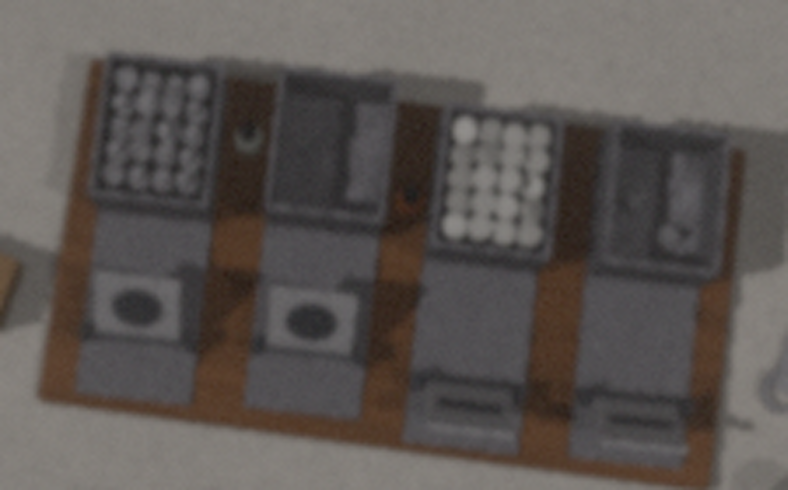

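Run:
```python
from h import *
W=np.load('W.npy')
M=np.isfinite(W).all(2)
for x in np.arange(.2,.85,.1):
    r=[]
    for y in np.arange(-.4,.75,.08):
        m=M&(abs(W[...,0]-x)<.05)&(abs(W[...,1]-y)<.04);r.append(round(float(W[m][:,2].max()),2) if m.any() else None)
    print(round(x,2),r)
s=status.get_state()
from scipy.spatial.transform import Rotation as Ro
R=Ro.from_quat(s['eef_rot']);p=s['position']
for t in [(.42,.30,.23),(.662,.0225,.15)]:
    print(t,R.inv().apply(np.array(t)-p).round(4))
print(R.as_matrix().round(3))
```

```text
0.2 [0.01, 0.01, 0.01, 0.01, 0.01, 0.01, 0.01, 0.01, 0.01, 0.01, 0.01, 0.01, 0.35, 0.01, 0.01]
0.3 [0.01, 0.01, 0.01, 0.01, 0.01, 0.01, 0.01, 0.01, 0.01, 0.01, 0.01, 0.01, 0.32, 0.15, 0.14]
0.4 [0.01, 0.01, 0.01, 0.01, 0.06, 0.01, 0.01, 0.06, 0.01, 0.01, 0.01, 0.01, 0.15, 0.15, 0.14]
0.5 [0.01, 0.06, 0.08, 0.08, 0.08, 1.07, 0.06, 0.09, 0.01, 0.01, 0.01, 0.01, 0.15, 0.15, 0.15]
0.6 [0.01, 0.01, 0.07, 0.06, 0.07, 0.08, 0.08, 0.07, 0.04, 0.04, 0.01, 0.01, 0.15, 0.15, 0.15]
0.7 [0.01, 0.01, 0.08, 0.08, 0.08, 0.08, 0.08, 0.09, 0.03, 0.04, 0.01, 0.01, 0.15, 0.15, 0.15]
0.8 [0.13, 0.14, 0.01, 0.07, 0.08, 0.08, 0.08, 0.08, 0.01, 0.01, 0.01, 0.01, 0.01, 0.01, 0.01]
(0.42, 0.3, 0.23) [-0.2728 -0.2118  0.0013]
(0.662, 0.0225, 0.15) [-0.6028 -0.3752  0.0813]
[[-0.923  0.384 -0.   ]
 [ 0.384  0.923  0.   ]
 [ 0.     0.    -1.   ]]
```

>>> play_rows(
  moves=[
    {"gripper":0,"x":-0.27,"y":-0.21,"z":0,"turn":0},
    {"gripper":0,"x":-0.27,"y":-0.21,"z":0,"turn":-0.1},
    {"gripper":0,"x":-0.27,"y":-0.21,"z":0,"turn":-0.2},
    {"gripper":0,"x":-0.27,"y":-0.21,"z":0,"turn":-0.3},
    {"gripper":0,"x":-0.27,"y":-0.21,"z":0,"turn":-0.3},
    {"gripper":0,"x":-0.27,"y":-0.21,"z":0,"turn":-0.3},
    {"gripper":0,"x":-0.603,"y":-0.375,"z":0,"turn":-0.3},
    {"gripper":0,"x":-0.603,"y":-0.375,"z":0,"turn":-0.3},
    {"gripper":0,"x":-0.603,"y":-0.375,"z":0,"turn":-0.3},
    {"gripper":0,"x":-0.603,"y":-0.375,"z":0,"turn":-0.3},
  ],
  squeeze=20,
)

```text
time_s: 2.05
position: [0.5837, 0.1128, 0.2316]
eef_rot: [0.047, 0.999, 0.0, 0.0]
wrist_force: [1.4, 0.2, -0.4]
grip_width: -0.0001
```

>>> play_rows(
  moves=[
    {"x":0,"y":0,"z":0,"turn":0},
    {"x":0,"y":0,"z":0,"turn":0},
  ],
)

```text
invalid input
```

Run:
```python
from h import *
from scipy.spatial.transform import Rotation as Ro
s=status.get_state();R=Ro.from_quat(s['eef_rot']);p=s['position'];print(p,R.as_matrix()[:,0].round(3),s['wrist_force'])
for t in [(.662,.0225,.15),(.605,.0275,.056)]:
    print(t,R.inv().apply(np.array(t)-p).round(4))
```

```text
[0.5837343 0.1128112 0.2315897] [-0.996  0.094 -0.001] [ 1.36838868  0.17225794 -0.39121477]
(0.662, 0.0225, 0.15) [-0.0863 -0.0826  0.0816]
(0.605, 0.0275, 0.056) [-0.029  -0.0831  0.1756]
```

Gripper is required in every row.

>>> play_rows(
  moves=[
    {"gripper":0,"x":-0.08,"y":-0.078,"z":0,"turn":0},
    {"gripper":0,"x":-0.08,"y":-0.078,"z":0,"turn":0},
    {"gripper":0,"x":-0.08,"y":-0.078,"z":0,"turn":0},
    {"gripper":0,"x":-0.08,"y":-0.078,"z":0.08,"turn":0},
    {"gripper":0,"x":-0.08,"y":-0.078,"z":0.08,"turn":0},
    {"gripper":0,"x":-0.08,"y":-0.078,"z":0.08,"turn":0},
  ],
)

```text
time_s: 2.8
position: [0.6537, 0.03, 0.1505]
eef_rot: [0.046, 0.999, 0.0, -0.001]
wrist_force: [0.3, 0.8, 0.4]
grip_width: 0.0
```

Run:
```python
from h import *
from scipy.spatial.transform import Rotation as Ro
p,d=read_camera('side');s=status.get_state();R=Ro.from_quat(s['eef_rot']);P=s['position'];print(P,R.as_matrix()[:,0].round(3),s['wrist_force'])
for t in [(.662,.0225,.056),(.605,.0275,.056)]:
    print(t,R.inv().apply(np.array(t)-P).round(4))
cv2.imwrite('pics/s1.png',cv2.resize(p[120:320,260:460],None,fx=3,fy=3))
```

```text
[0.65510372 0.02990955 0.15212856] [-0.996  0.093 -0.001] [ 0.3529107  -0.31951948  0.56308198]
(0.662, 0.0225, 0.056) [-0.0075 -0.0068  0.0961]
(0.605, 0.0275, 0.056) [ 0.0497 -0.0071  0.0961]
```

View pics/s1.png

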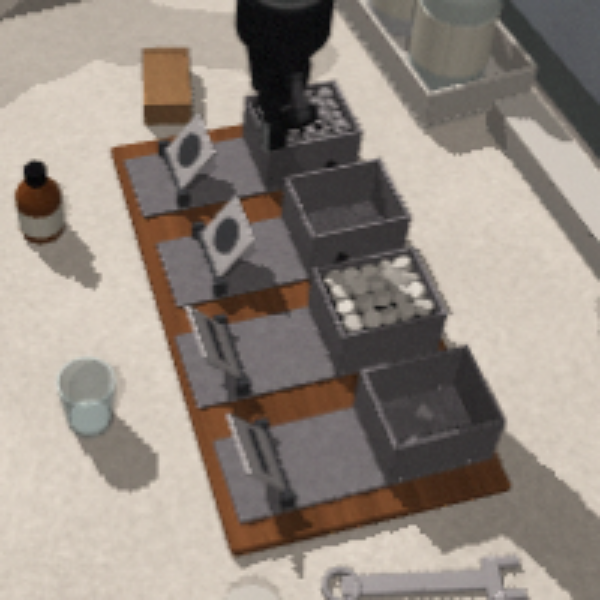

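>>> play_rows(
  moves=[
    {"gripper":0,"x":-0.008,"y":-0.007,"z":0,"turn":0},
    {"gripper":0,"x":-0.008,"y":-0.007,"z":0.04,"turn":0},
    {"gripper":0,"x":-0.008,"y":-0.007,"z":0.07,"turn":0},
    {"gripper":0,"x":-0.008,"y":-0.007,"z":0.094,"turn":0},
    {"gripper":0,"x":-0.008,"y":-0.007,"z":0.094,"turn":0},
    {"gripper":0,"x":-0.008,"y":-0.007,"z":0.094,"turn":0},
  ],
)

```text
time_s: 3.6
position: [0.6638, 0.0211, 0.0592]
eef_rot: [0.047, 0.999, 0.0, 0.002]
wrist_force: [-0.3, -0.0, 0.2]
grip_width: 0.0001
```

Run:
```python
from h import *
for c,b in(('side',(120,320,260,460)),('top',(90,230,225,450))):
    p,d=read_camera(c)
    cv2.imwrite(f'pics/{c}2.png',cv2.resize(p[b[0]:b[1],b[2]:b[3]],None,fx=3,fy=3))
s=status.get_state();print(s['position'],s['wrist_force'])
```

```text
[0.66361344 0.02130416 0.05924581] [-0.31534688  0.00919611  1.02906686]
```

View pics/side2.png

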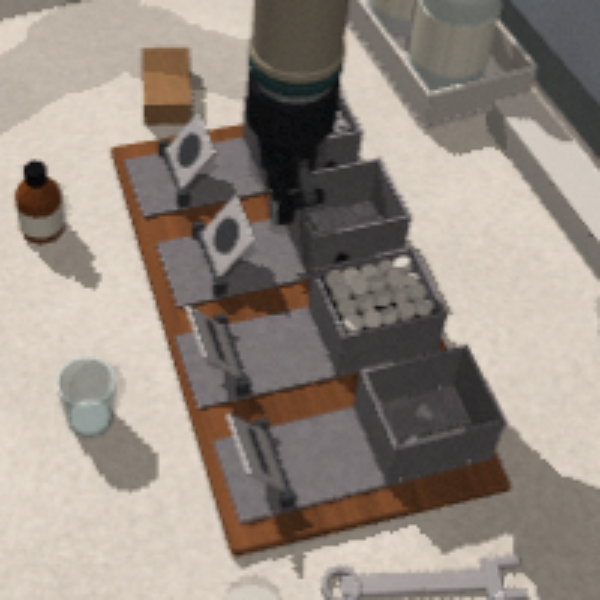

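View pics/top2.png

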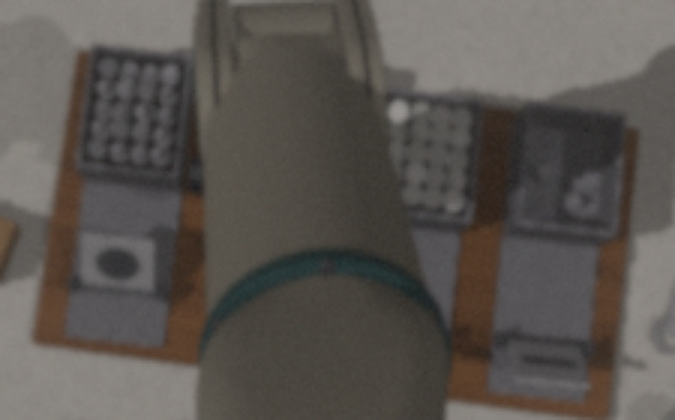

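Fingers (about pixel (285,215) in the side view) stand between bare's tag and its box wall. Now push gently towards the robot, then rise.

>>> play_rows(
  moves=[
    {"gripper":0,"x":0.015,"y":0,"z":0.002,"turn":0},
    {"gripper":0,"x":0.025,"y":0,"z":0.002,"turn":0},
    {"gripper":0,"x":0.035,"y":0,"z":0.002,"turn":0},
    {"gripper":0,"x":0.045,"y":0,"z":0.002,"turn":0},
    {"gripper":0,"x":0.053,"y":0,"z":0.002,"turn":0},
    {"gripper":0,"x":0.061,"y":0,"z":0.002,"turn":0},
    {"gripper":0,"x":0.061,"y":0,"z":0.002,"turn":0},
    {"gripper":0,"x":0.061,"y":0,"z":0.002,"turn":0},
  ],
)

```text
time_s: 4.7
position: [0.6017, 0.0271, 0.0553]
eef_rot: [0.047, 0.999, 0.0, 0.0]
wrist_force: [0.0, 0.3, -0.2]
grip_width: -0.0004
```

Run:
```python
from h import *
p,d=read_camera('side')
cv2.imwrite('pics/s3.png',cv2.resize(p[120:320,260:460],None,fx=3,fy=3))
s=status.get_state();print(s['position'],s['wrist_force'])
```

```text
[0.60179283 0.02705982 0.05531491] [-0.65359839  0.8424432  -0.45389302]
```

View pics/s3.png

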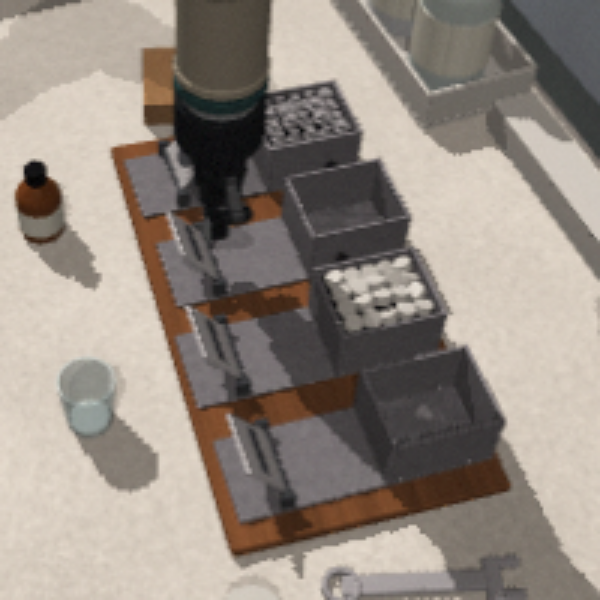

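>>> play_rows(
  moves=[
    {"gripper":0,"x":0,"y":0,"z":-0.05,"turn":0},
    {"gripper":0,"x":0,"y":0,"z":-0.09,"turn":0},
    {"gripper":0,"x":0,"y":0,"z":-0.09,"turn":0},
    {"gripper":0,"x":0.074,"y":-0.113,"z":-0.09,"turn":0},
    {"gripper":0,"x":0.074,"y":-0.113,"z":-0.09,"turn":0},
    {"gripper":0,"x":0.074,"y":-0.113,"z":-0.09,"turn":0},
    {"gripper":0,"x":0.074,"y":-0.113,"z":-0.09,"turn":0},
    {"gripper":0,"x":0.074,"y":-0.113,"z":-0.09,"turn":0},
  ],
)

```text
time_s: 5.75
position: [0.5183, -0.0768, 0.1451]
eef_rot: [0.046, 0.999, 0.001, 0.0]
wrist_force: [-0.3, 0.7, -0.5]
grip_width: -0.0003
```

Run:
```python
from h import *
from scipy.spatial.transform import Rotation as Ro
p,d=read_camera('side');s=status.get_state();R=Ro.from_quat(s['eef_rot']);P=s['position'];print(P,R.as_matrix()[:,0].round(3),s['wrist_force'])
for t in [(.518,-.0765,.056),(.58,-.081,.056)]:
    print(t,R.inv().apply(np.array(t)-P).round(4))
cv2.imwrite('pics/s4.png',cv2.resize(p[120:320,260:460],None,fx=3,fy=3))
```

```text
[ 0.51820184 -0.07671273  0.14502077] [-0.996  0.091 -0.001] [0.0605637  0.10441767 0.38830055]
(0.518, -0.0765, 0.056) [0.0003 0.0001 0.089 ]
(0.58, -0.081, 0.056) [-0.0619  0.0013  0.0891]
```

View pics/s4.png

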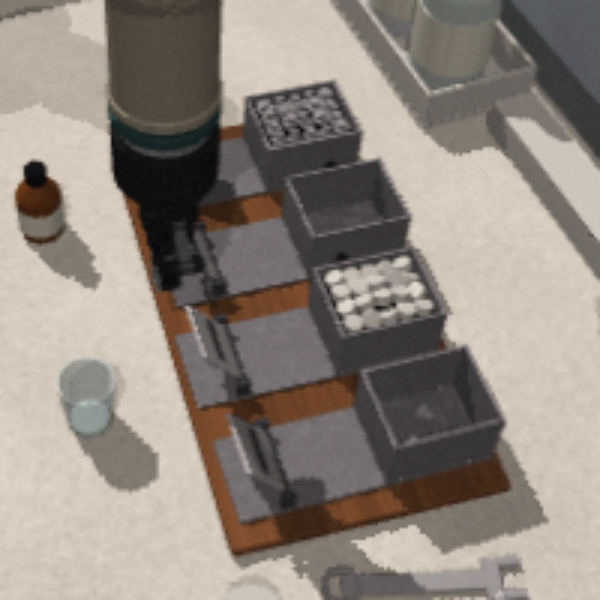

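Bare's tag stays forward; the fingers are above and in front of the caps tag. Descend, push away from the robot.

>>> play_rows(
  moves=[
    {"gripper":0,"x":0,"y":0,"z":0.05,"turn":0},
    {"gripper":0,"x":0,"y":0,"z":0.089,"turn":0},
    {"gripper":0,"x":0,"y":0,"z":0.089,"turn":0},
    {"gripper":0,"x":-0.015,"y":0,"z":0.089,"turn":0},
    {"gripper":0,"x":-0.025,"y":0,"z":0.089,"turn":0},
    {"gripper":0,"x":-0.035,"y":0,"z":0.089,"turn":0},
    {"gripper":0,"x":-0.045,"y":0,"z":0.089,"turn":0},
    {"gripper":0,"x":-0.055,"y":0,"z":0.089,"turn":0},
    {"gripper":0,"x":-0.063,"y":0,"z":0.089,"turn":0},
    {"gripper":0,"x":-0.063,"y":0,"z":0.089,"turn":0},
  ],
)

```text
time_s: 7.05
position: [0.5804, -0.0844, 0.0562]
eef_rot: [0.047, 0.999, 0.0, 0.0]
wrist_force: [-0.3, 0.5, 0.1]
grip_width: -0.0
```

>>> play_rows(
  moves=[
    {"gripper":0,"x":0,"y":0,"z":0,"turn":0},
    {"gripper":0,"x":0,"y":0,"z":0,"turn":0},
    {"gripper":0,"x":0,"y":0,"z":-0.05,"turn":0},
    {"gripper":0,"x":0,"y":0,"z":-0.1,"turn":0},
    {"gripper":0,"x":0,"y":0,"z":-0.17,"turn":0},
    {"gripper":0,"x":0.12,"y":0,"z":-0.2,"turn":0},
    {"gripper":0,"x":0.12,"y":0,"z":-0.2,"turn":0},
    {"gripper":0,"x":0.12,"y":0,"z":-0.2,"turn":0},
    {"gripper":0,"x":0.12,"y":0,"z":-0.2,"turn":0},
  ],
)

```text
time_s: 8.18
position: [0.4609, -0.0732, 0.2568]
eef_rot: [0.047, 0.999, -0.0, 0.001]
wrist_force: [0.0, -0.2, -0.7]
grip_width: -0.0001
```

Run:
```python
from h import *
p,d=read_camera('side')
cv2.imwrite('pics/s5.png',cv2.resize(p[100:340,240:480],None,fx=2.5,fy=2.5))
p,d=read_camera('top')
cv2.imwrite('pics/t5.png',cv2.resize(p[70:280,180:480],None,fx=2.6,fy=2.6))
s=status.get_state();print(s['position'],s['wrist_force'])
```

```text
[ 0.46141704 -0.0731374   0.25609248] [-0.51767957 -0.07446085  0.77069697]
```

View pics/s5.png

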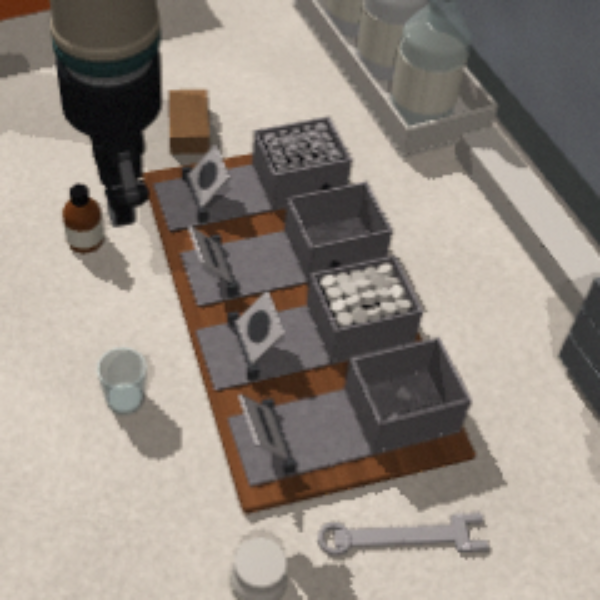

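View pics/t5.png

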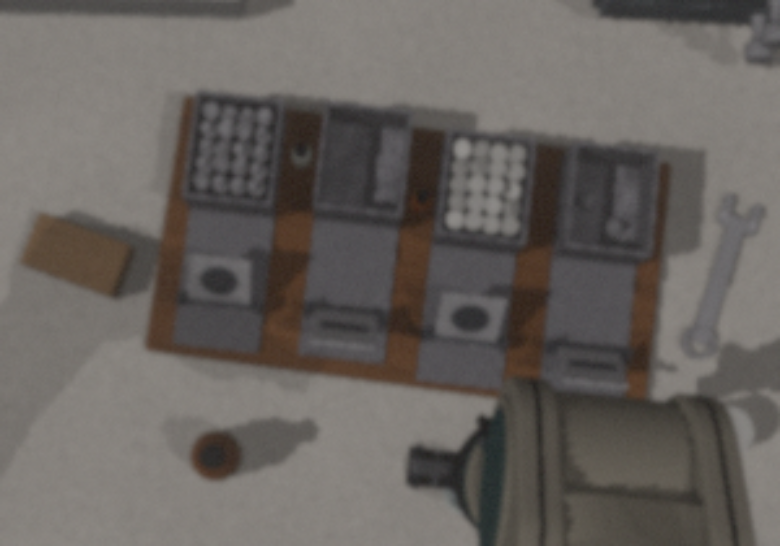

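Both pictures show discs on fittings and caps, bars on bare and last, and nothing else moved. Handing in.

Run:
```python
from cell import *
print(manip.hand_in(), status.get_state()['time_s'])
```

```text
the job is handed in; nothing more can be done
the job is handed in; nothing more can be done
```

I tipped the two wrong tags with the shut fingers. The tag of `bin_bare` now leans forward and shows the bar, and the tag of `bin_caps` leans back and shows the disc. I left the tags of `bin_fittings` and `bin_last` alone, since both were already right.

- **Tags:** the last side and top pictures show all four tags at the right stop: discs on fittings and caps, bars on bare and last.
- **Bins and bystanders:** nothing looked shifted in the pictures. I compared by eye and did not measure the positions again. The arm hid part of the top view, but the side view showed the beaker and the grease jar standing.
- **Robot:** the arm ended clear of the scene, with the TCP about 0.26 m up. The wrist force stayed under about 1.5 N in every reading.
- **Time:** I handed in about 8 s into the episode. No check failed or disagreed. The hand-in reports no verdict.

One move call was refused because a row lacked the gripper value, so the arm did not move in it.

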